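Load the kiln setter with glazed pots on their stilts

ROBOT

A 7-joint arm with a two-finger parallel gripper is mounted at the origin on the work surface; the furniture and walls round the work are solid. World frame = base frame: x ahead of the robot, y to its left, z up, the work surface at z = 0. Lengths are in m, angles in rad, forces in N, time in s.
With the tool pointing down it reaches from about 0.425 to 0.95 m from the base axis. Payload 4.7 kg.
Tool frame: the origin (TCP) lies midway between the tips of the shut fingers; the grasp point (between the pads) lies 19 mm behind it (env.grip_depth is the z of the grasp point in the tool frame, in m); z points along the fingers, y is the line along which they close (so a half turn about z gives the same grasp; the last joint's range is limited). The gripper opens to 85 mm and grips with 20 to 120 N. Pads are 22 mm wide; open, the fingers measure 114 mm over their backs; the gripper's body (76 mm by 85 mm) begins 54 mm behind the grasp point. The pads swing forward as they close: fully open they stand 13 mm farther back than shut.
Start: joints at [1.199, 0.469, -0.049, 1.532, 0.024, 1.141, -0.082], TCP at [0.227, -0.636, 0.231] pointing down, gripper open.
Joint ranges: [-2.59, 2.59], [-0.33, 1.99], [-1.39, 1.29], [0.1, 2.45], [-1.04, 4.18], [0.21, 1.99], [-2.66, 2.66]. Speed limits (rad/s): [2.57, 2.57, 3.14, 3.14, 3.14, 3.14, 3.14].

INTERFACE

Orientations are given as a unit quaternion [w, x, y, z].
In Python, from plant import env, eyes, models gives the robot as it stands. The module is installed in compiled form; this text tells all that it offers.
- The arm moves only by the shell command python3 -m inch 'ROWS' [OPENING]. ROWS is rows parted by semicolons, their numbers by spaces, 1 to 20 of them, each of 6 numbers: dx, dy, dz in m, then a rotation vector rx, ry, rz in rad; each row is the pose to reach, as a shift and turn from the pose commanded when the command began, along the tool's axes at that moment; what a row does not reach only later rows make up. A row lasts 1/8 s, in which the tool goes at most 0.0625 m and 0.188 rad, less where a joint would pass 70% of its speed; a pose out of reach is approached as far as the arm can. OPENING is the finger opening in m, set as the command begins (- or left out keeps the last). The fingers move at their own pace and stop on an object; the grip force is fixed at half the most. Time passes only in rows, so rows that do not move let the fingers close. It prints the time, the measured TCP pose, the force, the opening and the grip force at its end.
- env.get_state(): the state, without advancing time (a new reading comes with each control period).
- eyes.snapshot(name): name is "scene" or "top"; returns the picture (480x640x3 uint8, blue, green, red); there is no depth.
- eyes.camera_model(name): a dict with "vfov" (degrees; the focal length in pixels is half the picture's height over the tangent of half this angle, whatever the lens; pixels are square), "cx", "cy" (the principal point, pixels), "distortion" ([k1, k2, p1, p2, k3] as OpenCV has them; the pictures are not rectified), "rvec" (rotation vector, rad) and "tvec" (3), from world to camera coordinates, as OpenCV has them. Camera axes: x right, y down, z forward; pixel columns grow to the right and rows downward; lengths in m; the calibration is good to about 2 mm. A picture is of the moment at which its call begins. camera_model takes no time and is no camera call.
- env.close_job(): hands the job in; it is judged then, once.
Trained networks look in the newest picture that a camera, given by its name, has taken for a name from the list of things; names that differ only in an ending like _2 or _b are one class to them, and where a whole thing is asked for, a point or a joint stands for the part that bears it (a point fixed in the world has none). Each returns a list of dicts, best first, with "p" (0 to 1); they miss things now and then, are a little off and sometimes report something else, mostly with a low value. They report only what shows in the picture. A call takes as long as a camera call. They do not tell look-alikes from the thing itself.
- models.find_in(query, camera): "bbox" ([centre column, centre row, width, height] in pixels, round what is visible of it).
- models.masks_of(query, camera): "pixels" (480x640 bool, what is visible of it) and "bbox" ([centre column, centre row, width, height] in pixels, round what is visible of it).
- models.place_of(query, camera): "at" ([column, row] in pixels: a listed point, or the origin of a listed thing).
The state is a dict: "clock": time; "q": joint angles; "joint_vel": joint speeds; "joint_efforts": joint torques, N m; "eef_pos": TCP position; "ee_rot": TCP orientation; "contact_force": force on the tool from outside, world axes, zero at the start; "ft_torque": the same for the moment, N m; "width": finger opening in m; "grip_force": force on a finger pad.
Only numpy, scipy, OpenCV 4.12 (cv2) and the standard library are available. Lean on these libraries where they do the work, as an engineer would, in place of code of your own. Each camera call takes 0.05 s, during which the arm holds its last target. There are 200 camera calls.

TASK

Load the kiln tray for the glaze firing: gather the three sound pots (tumbler, straight jar, squat bottle) and stand each one upright and centred on the three-pointed stilt that suits its foot, the smallest foot on the smallest stilt and the largest on the largest. The pots are glazed all over and would fuse to the tray, so no pot may ever touch the tray itself; leave the stilts where they stand, and leave the two pots with a broken rim where they are.

Things in the scene. Friction and masses are not known exactly. Their poses are not given: they have to be found in the camera images.
- tumbler: Sound tall straight glazed pot, open at the top, whole rim. Plain cylinder 48 mm in diameter all the way down, 72 mm high, wall 4 mm, flat foot 45 to 48 mm across, 90 to 160 g. Origin: centre of its underside; z up. Belongs on stilt_small.
- jar: Sound short wide straight glazed pot, open at the top, whole rim. Plain cylinder 62 mm in diameter, 58 mm high, wall 4 mm, flat foot 59 to 62 mm across, 110 to 200 g. Origin: centre of its underside; z up. Belongs on stilt_medium.
- bottle: Sound squat glazed bottle: round body 80 mm in diameter up to 22 mm height, shoulder closing in to an upright round collar 44 mm in outer diameter that runs from 42 mm to the open rim at 70 mm height, wall 4 mm; grip it by the collar. Flat foot 77 to 80 mm across, 150 to 260 g. Origin: centre of its underside; z up. Belongs on stilt_large.
- stilt_small: Kiln stilt, the smallest of three: loose pale fireclay star of three thin level arms, each ending in an upright blunt point. The points stand 16 mm from its centre, just inside the edge of a foot 48 mm in diameter. Origin: on its axis at the underside of its legs, which stand on the tray floor; z up, x along one arm. The tips of the points are at z = 20 mm.
- stilt_medium: Kiln stilt, the middle one of three: loose pale fireclay star of three thin level arms, each ending in an upright blunt point. The points stand 23 mm from its centre, just inside the edge of a foot 62 mm in diameter. Origin: on its axis at the underside of its legs, which stand on the tray floor; z up, x along one arm. The tips of the points are at z = 20 mm.
- stilt_large: Kiln stilt, the largest of three: loose pale fireclay star of three thin level arms, each ending in an upright blunt point. The points stand 31 mm from its centre, just inside the edge of a foot 80 mm in diameter. Origin: on its axis at the underside of its legs, which stand on the tray floor; z up, x along one arm. The tips of the points are at z = 20 mm.
- chipped_tumbler: Look-alike of the tumbler (cylinder 48 mm in diameter, 72 mm high). Does not belong in the kiln. A broken bite 40 to 50 mm wide and up to 22 mm deep, its edge bare pale clay, is missing from its rim, towards its own +x; otherwise exactly like the sound one. Origin: centre of its underside.
- chipped_jar: Look-alike of the jar (cylinder 62 mm in diameter, 58 mm high). Does not belong in the kiln. A broken bite 40 to 50 mm wide and up to 22 mm deep, its edge bare pale clay, is missing from its rim, towards its own +x; otherwise exactly like the sound one. Origin: centre of its underside.
- setter: Fixed kiln setter tray, buff stoneware, 120 mm (x) by 290 mm (y), floor 10 mm above the worktop, low rim 9 mm thick whose top is 19 mm above the worktop, with a gap in the rim at each end. The three stilts stand in it in a row along its y, one at the middle and one about 95 mm to either side, in any order. Origin: centre of its underside, on the worktop; z up.
- banding_wheel: Fixed bystander, an obstacle only: grey cast banding wheel (turntable) with a round head 194 mm in diameter whose top is 101 mm above the worktop, on a narrower foot, with a red disc 10 mm thick lying loose on it. Origin: on its axis, at the worktop.
Not all that is in view belongs to the job. What is shaped like the stilt_large but red is not meant.

How it is judged:
At the end, for the whole second after the job is handed in: Tumbler on the small stilt, jar on the medium, bottle on the large: axes within 8 mm, underside resting on the points (17 to 23 mm above the stilt's origin), tilt under 0.08 rad, released and at rest; stilts and both chipped pots within 20 mm of where they started (horizontal distance between tumbler and stilt_small below 0.008 m and z of tumbler in the frame of stilt_small between 0.017 and 0.023 m and angle between each of tumbler, jar, bottle's own z axis and vertical below 0.08 rad and linear speed of each of tumbler, jar, bottle below 0.02 m/s and contact force between each of tumbler, jar, bottle and the fingers below 0.1 N and horizontal distance between jar and stilt_medium below 0.008 m and z of jar in the frame of stilt_medium between 0.017 and 0.023 m and horizontal distance between bottle and stilt_large below 0.008 m and z of bottle in the frame of stilt_large between 0.017 and 0.023 m and distance of each of stilt_small, stilt_medium, stilt_large, chipped_tumbler, chipped_jar from where it was at the start of the episode below 0.02 m); the robot touches nothing.
It fails at once if a chipped pot is moved by more than 20 mm or knocked over (distance of any of chipped_tumbler, chipped_jar from where it was at the start of the episode above 0.02 m or angle between any of chipped_tumbler, chipped_jar's own z axis and vertical above 0.5 rad).
It fails at once if a stilt is shifted by more than 20 mm (distance of any of stilt_small, stilt_medium, stilt_large from where it was at the start of the episode above 0.02 m).
It fails at once if a pot touches the tray itself (contact force between any of tumbler, jar, bottle, chipped_tumbler, chipped_jar and setter above 0.2 N).
It also fails if it takes over 102 s, if anything falls off the work surface, if the arm or the gripper's body presses on something with over 40 N, if the wrist force passes 120 N, or if a joint passes its speed limit or range.

## Working session

There is one attempt and no reset: what is moved stays moved. The work goes in short steps, Python scripts to look and compute and a shell command to move; the robot and the scene stay as the last step left them, time stands still between calls to the robot, and variables do not carry over. Pictures are saved under pics/ and viewed, at most 14 in all, crops included, and the job is handed in when it is done.

```bash
mkdir -p pics
python3 - <<'E'
from plant import env,eyes,models
import cv2
s=env.get_state();print(s['clock'],s['eef_pos'],s['ee_rot'],s['width'],env.grip_depth)
for c in('scene','top'):
    cv2.imwrite(f'pics/{c}0.png',eyes.snapshot(c));m=eyes.camera_model(c);print(c,m)
    for q in ['tumbler','jar','bottle','stilt_small','stilt_medium','stilt_large','setter','banding_wheel']:
        print(q,[(round(d['p'],2),[round(float(v)) for v in d['at']]) for d in models.place_of(q,c)])
E
```

```text
0.0 [ 0.22673897 -0.6351777   0.23029008] [-9.25279923e-04  9.85339785e-01  1.70600745e-01 -1.91828525e-04] 0.08566599008895232 -0.0187
scene {'vfov': 55.07696269195351, 'cx': 319.67785618987546, 'cy': 242.4247286519514, 'distortion': array([-0.12273077,  0.        ,  0.        ,  0.        ,  0.        ]), 'rvec': array([ 0.65610232, -2.60167879,  1.18506876]), 'tvec': array([0.40217136, 0.26283418, 0.64685717])}
tumbler [(0.87, [379, 202])]
jar [(0.89, [330, 293])]
bottle [(0.92, [326, 204])]
stilt_small [(0.61, [262, 263])]
stilt_medium [(0.42, [286, 233])]
stilt_large [(0.72, [229, 294]), (0.6, [188, 354])]
setter [(0.77, [261, 267])]
banding_wheel []
top {'vfov': 54.99570112566298, 'cx': 312.14138986221377, 'cy': 239.2222046495138, 'distortion': array([-0.04714077,  0.        ,  0.        ,  0.        ,  0.        ]), 'rvec': array([ 2.15387412, -2.21326548,  0.02277017]), 'tvec': array([-0.0553068 ,  0.50615369,  0.87449366])}
tumbler [(0.63, [461, 236])]
jar [(0.7, [300, 258])]
bottle [(0.65, [299, 186]), (0.61, [427, 187])]
stilt_small [(0.52, [302, 184])]
stilt_medium [(0.51, [301, 262]), (0.49, [353, 180])]
stilt_large [(0.61, [182, 193]), (0.59, [248, 186])]
setter [(0.77, [300, 186])]
banding_wheel [(0.48, [423, 189])]
```

View pics/scene0.png

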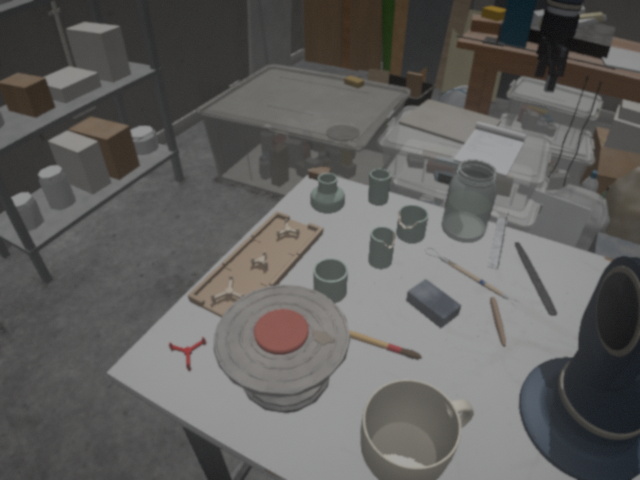

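View pics/top0.png

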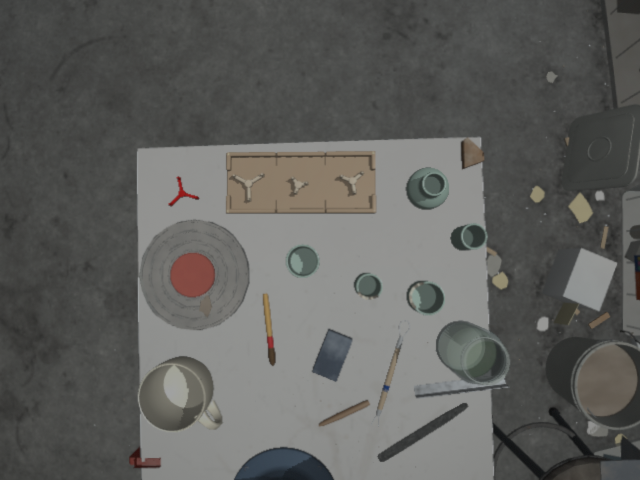

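The top view shows the tray at (300,183) with the stilts large, small and medium from left to right. The bottle is at (428,187), and there are two tumblers at (468,237) and (367,285) and two jars at (303,261) and (425,297). Next I zoom in on the rims and get the masks.

```bash
cat > h.py <<'E'
import numpy as np,cv2
from scipy.optimize import minimize
from plant import env,eyes,models
CM={c:eyes.camera_model(c) for c in('scene','top')}
def K(m): f=240/np.tan(np.radians(m['vfov']/2)); return np.array([[f,0,m['cx']],[0,f,m['cy']],[0,0,1.]])
def proj(P,c):
    m=CM[c]; return cv2.projectPoints(np.asarray(P,float).reshape(-1,3),m['rvec'],m['tvec'],K(m),m['distortion'])[0][:,0]
def ray(uv,c,z):
    m=CM[c]; n=cv2.undistortPoints(np.array([[uv]],float),K(m),m['distortion'])[0,0]
    R=cv2.Rodrigues(m['rvec'])[0]; d=R.T@np.r_[n,1]; o=-R.T@m['tvec']; return (o+d*(z-o[2])/d[2])[:2]
PROF={'tumbler':[(24,0),(24,72)],'jar':[(31,0),(31,58)],'bottle':[(40,0),(40,22),(22,42),(22,70)]}
a=np.linspace(0,2*np.pi,72,endpoint=False)
def sil(kind,x,y,z0,c):   # supersampled silhouette x4
    im=np.zeros((1920,2560),np.uint8); pr=PROF[kind]
    for (r0,h0),(r1,h1) in zip(pr,pr[1:]):
        P=np.vstack([np.c_[x+r/1e3*np.cos(a),y+r/1e3*np.sin(a),0*a+z0+h/1e3] for r,h in((r0,h0),(r1,h1))])
        cv2.fillConvexPoly(im,cv2.convexHull(np.round(proj(P,c)*4+1.5).astype(np.int32)),1)
    return cv2.resize(im.astype(np.float32),(640,480),interpolation=cv2.INTER_AREA)
def fit(kind,masks,xy,z0=0.):
    def cost(p): return sum((np.abs(sil(kind,p[0],p[1],z0,c)-m)).sum()/m.sum() for c,m in masks.items())
    r=minimize(cost,xy,method='Nelder-Mead',options=dict(initial_simplex=np.array(xy)+[[0,0],[.01,0],[0,.01]],xatol=2e-4,fatol=1e-3)); return r.x,r.fun
E
python3 - <<'E'
from h import *
ims={c:eyes.snapshot(c) for c in('scene','top')}
s=ims['scene'][160:310,300:440]; t=ims['top'][150:330,260:500]
cv2.imwrite('pics/crop1.png',np.hstack([cv2.resize(s,(400,429)),cv2.resize(t,(400,429))])if 0 else cv2.resize(s,(560,600),interpolation=cv2.INTER_CUBIC))
cv2.imwrite('pics/crop2.png',cv2.resize(ims['top'][145:320,200:500],(800,467),interpolation=cv2.INTER_CUBIC))
import pickle; M={}
for c in('scene','top'):
    for q in ['tumbler','jar','bottle','chipped_tumbler','chipped_jar','stilt_small','stilt_medium','stilt_large']:
        M[q,c]=models.masks_of(q,c)
        print(c,q,[(round(d['p'],2),[round(float(v)) for v in d['bbox']],int(d['pixels'].sum())) for d in M[q,c]])
pickle.dump((ims,M),open('m.pkl','wb'))
E
```

```text
scene tumbler [(0.88, [380, 186, 24, 36], 713)]
scene jar [(0.68, [255, 264, 138, 105], 5850), (0.65, [332, 280, 40, 43], 1282)]
scene bottle [(0.85, [326, 193, 35, 45], 1037)]
scene chipped_tumbler [(0.72, [384, 247, 22, 43], 984)]
scene chipped_jar [(0.61, [413, 222, 35, 39], 1072), (0.3, [263, 259, 19, 14], 168)]
scene stilt_small [(0.54, [261, 261, 14, 16], 117)]
scene stilt_medium [(0.62, [289, 230, 24, 15], 122)]
scene stilt_large [(0.82, [226, 288, 35, 27], 217), (0.57, [188, 354, 38, 36], 314)]
top tumbler [(0.59, [468, 238, 36, 22], 760)]
top jar [(0.58, [300, 262, 33, 35], 888)]
top bottle []
top chipped_tumbler [(0.97, [367, 287, 28, 24], 622)]
top chipped_jar [(0.62, [425, 298, 35, 35], 1066)]
top stilt_small [(0.55, [301, 185, 14, 13], 108)]
top stilt_medium [(0.64, [351, 182, 29, 22], 164)]
top stilt_large [(0.55, [352, 183, 24, 24], 130), (0.5, [183, 190, 34, 29], 217), (0.46, [247, 186, 28, 23], 177)]
```

View pics/crop1.png

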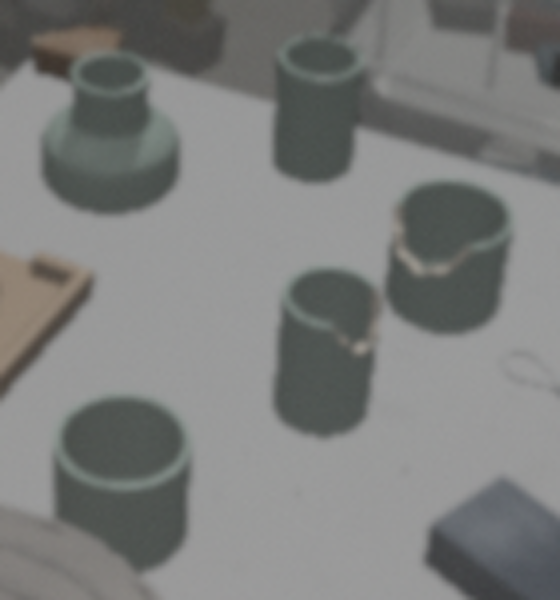

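View pics/crop2.png

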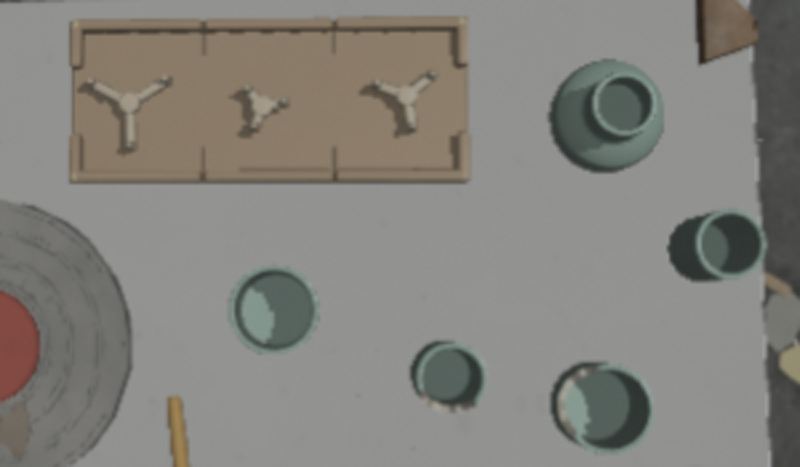

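The crops settle it. The sound tumbler is at top (470,237) and the sound jar at top (303,261), and the chipped pots are the middle tumbler (367,285) and the right jar (425,297). Now I fit positions.

```bash
cat > loc.py <<'E'
from h import *
def gmask(im,kind,xy,c,z0=0.):
    s=sil(kind,*xy,z0,c); k=np.ones((3,3),np.uint8)
    g=np.full(s.shape,cv2.GC_BGD,np.uint8); d=cv2.dilate((s>0).astype(np.uint8),k,iterations=8)
    g[d>0]=cv2.GC_PR_BGD; g[s>.5]=cv2.GC_PR_FGD; g[cv2.erode((s>.5).astype(np.uint8),k,iterations=5)>0]=cv2.GC_FGD
    ys,xs=np.where(d);y0,y1,x0,x1=max(ys.min()-12,0),ys.max()+12,max(xs.min()-12,0),xs.max()+12
    gg=g[y0:y1,x0:x1].copy(); cv2.grabCut(np.ascontiguousarray(im[y0:y1,x0:x1]),gg,None,np.zeros((1,65)),np.zeros((1,65)),4,cv2.GC_INIT_WITH_MASK)
    m=np.zeros(s.shape,np.float32); m[y0:y1,x0:x1]=(gg==1)|(gg==3); return m
def locate(ims,kind,xy,z0=0.):
    out={}
    for c in ims:
        p=np.array(xy)
        for _ in range(2): p,f=fit(kind,{c:gmask(ims[c],kind,p,c,z0)},p,z0)
        out[c]=(p.round(4),round(f,3))
    return out
def star(p,r,c,zf=.010):
    im=np.zeros((1920,2560),np.uint8); x,y,t=p
    for k in range(3):
        u=np.array([np.cos(t+k*2*np.pi/3),np.sin(t+k*2*np.pi/3)])*r
        P=[[x,y,zf+.011],[x+u[0],y+u[1],zf+.011],[x+u[0],y+u[1],zf+.020]]
        q=np.round(proj(P,c)*4+1.5).astype(int)
        cv2.line(im,q[0],q[1],1,9); cv2.line(im,q[1],q[2],1,9)
    return cv2.GaussianBlur(cv2.resize(im.astype(np.float32),(640,480),interpolation=cv2.INTER_AREA),(3,3),.7)
def stilt(im,r,xy,c):
    g=cv2.cvtColor(im,cv2.COLOR_BGR2GRAY).astype(np.float32); best=None
    u,v=proj([[*xy,.025]],c)[0].astype(int); w=24; sl=np.s_[v-w:v+w,u-w:u+w]
    b=im[...,0].astype(np.float32)[sl]; b=np.clip(b-np.median(b),0,None)
    def cost(p):
        s=star(p,r,c)[sl]; return -(s*b).sum()/np.sqrt((s*s).sum()*(b*b).sum())
    for t in np.arange(0,2.09,.26):
        q=minimize(cost,[*xy,t],method='Nelder-Mead',options=dict(initial_simplex=np.array([*xy,t])+[[0,0,0],[.006,0,0],[0,.006,0],[0,0,.25]],maxiter=60,xatol=2e-4,fatol=1e-4))
        if best is None or q.fun<best.fun: best=q
    return best.x.round(4),round(best.fun,3)
E
python3 - <<'E'
from loc import *; import pickle
ims,M=pickle.load(open('m.pkl','rb'))
for n,k,uv,z in [('tumbler','tumbler',(470,237),.05),('jar','jar',(303,261),.05),('bottle','bottle',(427,188),.03),('ch_tumbler','tumbler',(367,285),.05),('ch_jar','jar',(425,297),.05)]:
    print(n,locate(ims,k,ray(uv,'top',z)))
for n,r,uv in [('large',.031,(248,183.5)),('small',.016,(298,184)),('medium',.023,(352,182))]:
    xy=ray(uv,'top',.022); print(n,xy,*[stilt(ims[c],r,xy,c) for c in ims])
print('tray corners',[ray(u,'top',.019).round(3) for u in((227,153),(375,152),(375,213),(226,212))],'wheel',ray((192,274),'top',.105))
E
```

```text
tumbler {'scene': (array([ 0.4996, -0.361 ]), np.float64(0.173)), 'top': (array([ 0.499 , -0.3563]), np.float64(0.203))}
jar {'scene': (array([ 0.4648, -0.0529]), np.float64(0.213)), 'top': (array([ 0.4652, -0.054 ]), np.float64(0.283))}
bottle {'scene': (array([ 0.5974, -0.2945]), np.float64(0.066)), 'top': (array([ 0.5962, -0.292 ]), np.float64(0.025))}
ch_tumbler {'scene': (array([ 0.4147, -0.1709]), np.float64(0.175)), 'top': (array([ 0.4148, -0.1689]), np.float64(0.184))}
ch_jar {'scene': (array([ 0.3904, -0.2783]), np.float64(0.157)), 'top': (array([ 0.3897, -0.2743]), np.float64(0.193))}
large [0.61441561 0.05094105] (array([0.6166, 0.0496, 1.0559]), np.float64(-0.428)) (array([0.6161, 0.0504, 1.0592]), np.float64(-0.428))
small [ 0.61035454 -0.0451036 ] (array([ 0.6128, -0.0459,  0.4699]), np.float64(-0.267)) (array([ 0.6108, -0.0451,  0.6952]), np.float64(-0.762))
medium [ 0.61101312 -0.14822854] (array([ 0.6119, -0.205 ,  0.6788]), np.float64(-0.491)) (array([ 0.6146, -0.1496,  1.1753]), np.float64(-0.742))
tray corners [array([0.676, 0.091]), array([ 0.668, -0.194]), array([ 0.551, -0.19 ]), array([0.561, 0.095])] wheel [0.44550319 0.1378989 ]
```

```bash
cat > go.py <<'E'
# tool-axis shift to TCP x y z with tool y along world +x, tool down
import sys,numpy as np
from scipy.spatial.transform import Rotation as R
from plant import env
s=env.get_state(); p=np.array(s['eef_pos']); r=R.from_quat(np.roll(s['ee_rot'],-1))
t=np.array([float(v) for v in sys.argv[1:4]])
g=R.from_matrix(np.array([[0,1,0],[1,0,0],[0,0,-1.]]))
print('shift',r.inv().apply(t-p).round(4),'turn',(r.inv()*g).as_rotvec().round(4),'pos',p.round(4),'F',np.round(s['contact_force'],1),'w',round(s['width'],4),'t',s['clock'])
E
python3 go.py .4993 -.3587 .20
python3 -m inch '.05 -.0243 0 0 0 -.176;.1 -.0486 0 0 0 -.351;.15 -.073 0 0 0 -.527;.2 -.097 0 0 0 -.702;.25 -.121 .01 0 0 -.878;.3 -.145 .02 0 0 -1.053;.3497 -.1689 .03 0 0 -1.229;.3497 -.1689 .03 0 0 -1.229;.3497 -.1689 .03 0 0 -1.229' .085
python3 go.py .4993 -.3587 .045
```

```text
shift [ 0.3496 -0.1693  0.0313] turn [ 1.0000e-04 -0.0000e+00 -1.2279e+00] pos [ 0.2269 -0.6357  0.2313] F [-0.2 -0.1 -0.2] w 0.0857 t 1.8
clock: 2.92
eef_pos: [0.4991, -0.3598, 0.2013]
ee_rot: [0.0, 0.707, 0.707, -0.0]
contact_force: [-1.2, -0.8, 0.8]
width: 0.0853
grip_force: 0.0
shift [0.0012 0.0002 0.1563] turn [-0.0006  0.0007  0.    ] pos [ 0.4991 -0.3598  0.2013] F [-1.2 -0.8  0.8] w 0.0853 t 2.925
```

```bash
python3 -m inch '.001 0 .04 0 0 0;.001 0 .08 0 0 0;.001 0 .12 0 0 0;.001 0 .15 0 0 0;.001 0 .17 0 0 0;.001 0 .175 0 0 0;.001 0 .175 0 0 0'
python3 -m inch '0 0 0 0 0 0;0 0 0 0 0 0;0 0 0 0 0 0;0 0 0 0 0 0;0 0 0 0 0 0;0 0 0 0 0 0;0 0 0 0 0 0;0 0 0 0 0 0' .03
python3 go.py .612 -.0455 .13
```

```text
clock: 3.8
eef_pos: [0.4998, -0.3588, 0.027]
ee_rot: [0.001, 0.707, 0.707, 0.0]
contact_force: [-0.3, 0.1, 1.2]
width: 0.0848
grip_force: 0.0
clock: 4.8
eef_pos: [0.5002, -0.3586, 0.0276]
ee_rot: [0.001, 0.707, 0.707, 0.0]
contact_force: [-0.9, 1.1, 6.8]
width: 0.0466
grip_force: 61.9
shift [ 0.3129  0.1122 -0.1027] turn [0.0014 0.0013 0.0009] pos [ 0.5002 -0.3586  0.0276] F [-0.9  1.1  6.8] w 0.0466 t 4.8
```

```bash
python3 -m inch '0 0 -.03 0 0 0;0 0 -.06 0 0 0;0 0 -.1 0 0 0;.035 .012 -.103 0 0 0;.07 .025 -.103 0 0 0;.11 .04 -.103 0 0 0;.15 .054 -.103 0 0 0;.19 .068 -.103 0 0 0;.23 .082 -.103 0 0 0;.27 .097 -.103 0 0 0;.295 .106 -.103 0 0 0;.31 .1115 -.103 0 0 0;.313 .112 -.103 0 0 0;.313 .112 -.103 0 0 0;.313 .112 -.103 0 0 0'
cat > look.py <<'E'
import sys
from loc import *
k,z0,n=sys.argv[1],float(sys.argv[2]),sys.argv[3]; p=env.get_state()['eef_pos'][:2]
ims={c:eyes.snapshot(c) for c in('scene','top')}
print('tcp',np.round(p,4))
try: print(locate(ims,k,p,z0))
except Exception as e: print(e)
a0,b0=[proj([[*p,.05]],c)[0].astype(int) for c in('scene','top')]
cr=lambda im,u:cv2.resize(cv2.getRectSubPix(im,(100,120),(float(u[0]),float(u[1]))),(400,480),interpolation=cv2.INTER_CUBIC)
cv2.imwrite(f'pics/{n}.png',np.hstack([cr(ims['scene'],a0),cr(ims['top'],b0)]))
E
python3 go.py .612 -.0455 .13; python3 look.py tumbler .103 l1
```

```text
clock: 6.68
eef_pos: [0.6109, -0.0468, 0.1292]
ee_rot: [0.0, 0.708, 0.707, -0.0]
contact_force: [0.8, 0.2, -0.9]
width: 0.0464
grip_force: 61.9
shift [ 0.0013  0.0011 -0.0008] turn [-0.0004  0.001  -0.0013] pos [ 0.6109 -0.0468  0.1292] F [ 0.8  0.2 -0.9] w 0.0464 t 6.675
tcp [ 0.6109 -0.0468]
{'scene': (array([ 0.6137, -0.0443]), np.float64(0.236)), 'top': (array([ 0.5953, -0.051 ]), np.float64(1.594))}
```

View pics/l1.png

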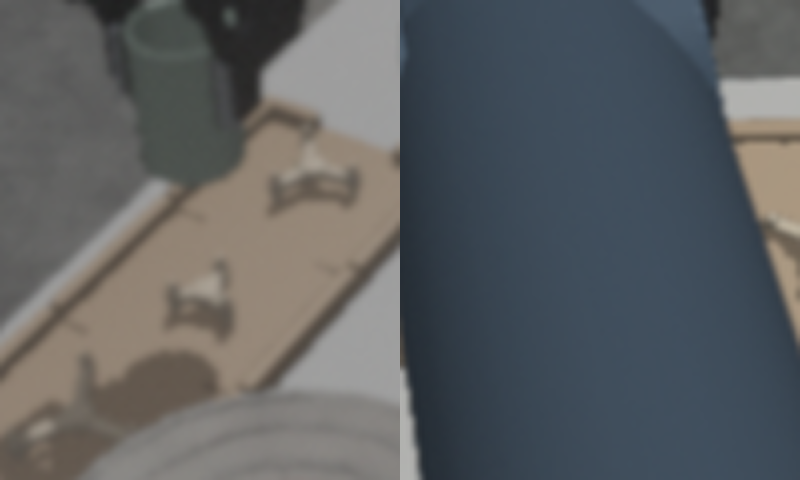

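The top view is blocked by the arm. The scene view shows the tumbler held upright over the small stilt. I check the stilt estimates with an overlay on the first images.

Run:
```python
from loc import *; import pickle
ims,M=pickle.load(open('m.pkl','rb'))
E={'large':(.031,.6161,.0504,1.059),'small':(.016,.6108,-.0451,.695),'medium':(.023,.6146,-.1496,1.175)}
out=[]
for c,(x0,y0,w,h) in {'scene':(195,210,135,100),'top':(222,148,160,75)}.items():
    f=800/w if c=='top' else 5; im=cv2.resize(ims[c][y0:y0+h,x0:x0+w],None,fx=f,fy=f,interpolation=cv2.INTER_CUBIC)
    im=cv2.convertScaleAbs(im,alpha=1.4)
    for r,x,y,t in E.values():
        for k in range(3):
            u=t+k*2*np.pi/3; q=(proj([[x+r*np.cos(u),y+r*np.sin(u),.030]],c)[0]-[x0,y0]+.5)*f
            cv2.circle(im,q.astype(int),3,(0,0,255),1)
        q=(proj([[x,y,.021]],c)[0]-[x0,y0]+.5)*f; cv2.drawMarker(im,q.astype(int),(255,0,0),0,8)
    cv2.imwrite(f'pics/ov_{c}.png',im)
```

```text
(no output)
```

View pics/ov_scene.png

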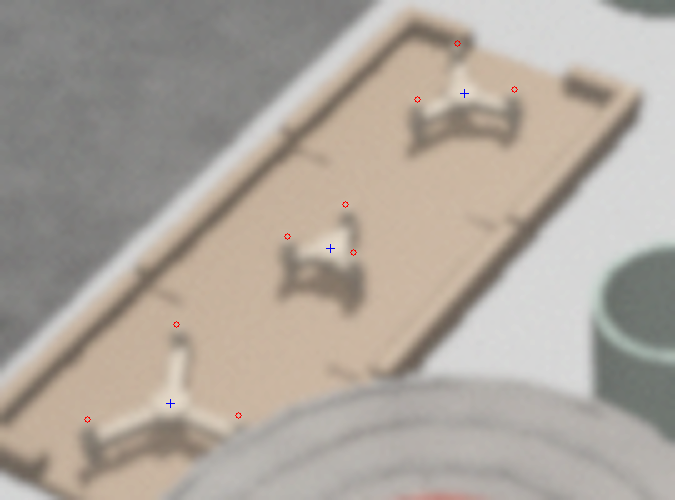

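View pics/ov_top.png

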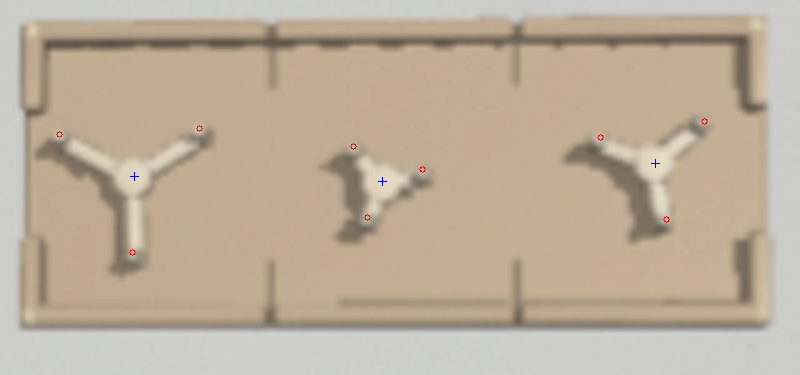

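```bash
python3 - <<'E'
from loc import *
for n,x,y in [('L',.6161,.0504),('S',.6108,-.0451),('M',.6146,-.1496)]:
    for c,d in(('scene',(.6,2.0)),('top',(.6,.8))):
        u=proj([[x,y,.03]],c)[0]; print(n,c,(ray(u+d,c,.03)-[x,y]).round(4),'per 1cm z',(proj([[x,y,.04]],c)[0]-u).round(2))
E
python3 go.py .61 -.0468 .075
```

```text
L scene [-0.0039  0.0034] per 1cm z [-0.78 -3.9 ]
L top [-0.0016 -0.0011] per 1cm z [-0.89 -0.91]
S scene [-0.0042  0.0041] per 1cm z [-0.47 -3.88]
S top [-0.0016 -0.0011] per 1cm z [-0.31 -0.9 ]
M scene [-0.0045  0.005 ] per 1cm z [-0.25 -3.81]
M top [-0.0016 -0.0011] per 1cm z [ 0.32 -0.95]
shift [-0.0005 -0.0009  0.0543] turn [-0.0002  0.0006 -0.0007] pos [ 0.611  -0.0463  0.1293] F [ 0.3 -0.  -1.5] w 0.0464 t 6.775
```

```bash
python3 -m inch '.0015 -.001 .02 0 0 0;.0015 -.002 .035 0 0 0;.0015 -.002 .05 0 0 0;.0015 -.002 .056 0 0 0;.0015 -.002 .056 0 0 0;.0015 -.002 .056 0 0 0'
python3 look.py tumbler .045 l2
```

```text
clock: 7.52
eef_pos: [0.6097, -0.0434, 0.0738]
ee_rot: [0.0, 0.707, 0.707, 0.0]
contact_force: [0.6, -0.1, -1.5]
width: 0.0463
grip_force: 61.9
tcp [ 0.6097 -0.0434]
{'scene': (array([ 0.6142, -0.0422]), np.float64(0.246)), 'top': (array([ 0.5888, -0.0465]), np.float64(1.903))}
```

View pics/l2.png

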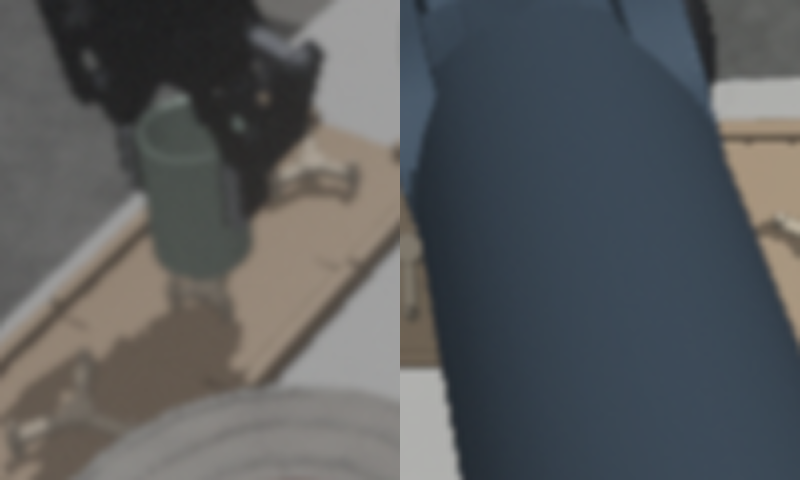

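The scene view shows the tumbler just above the small stilt, its foot at crop (203,278), with the stilt legs visible below it. Next I compare the foot ellipse with the stilt tips in the same camera.

Run:
```python
from loc import *
p=np.array([.6097,-.0434]); im=cv2.imread('pics/l2.png')
u=proj([[*p,.05]],'scene')[0].astype(int)
z=proj(np.c_[p[0]+.024*np.cos(a),p[1]+.024*np.sin(a),0*a+.046],'scene')
q=(z-u+[49.5,59.5]+.5)*4
print('tcp-predicted base: lowest',q[q[:,1].argmax()].round(),'left',q[q[:,0].argmin()].round(),'right',q[q[:,0].argmax()].round())
# vertical & horizontal intensity profiles G-R
d=im[...,1].astype(int)-im[...,2]
print('col203 rows',[(r,int(d[r,195:211].mean())) for r in range(255,300,4)])
for row in(235,):print('row',row,[(cc,int(d[row-3:row+4,cc].mean())) for cc in list(range(135,175,4))+list(range(230,270,4))])
# true stilt tips (clicked, scene) -> centre in px; predicted for (.6108,-.0451)
c0=proj([[.6108,-.0451,.03]],'scene')[0]+[.6,2.0]; print('stilt centre z.03 scene px',c0,'tcp',proj([[*p,.03]],'scene')[0])
```

```text
tcp-predicted base: lowest [198. 283.] left [151. 253.] right [253. 245.]
col203 rows [(255, 5), (259, 5), (263, 5), (267, 5), (271, 4), (275, 2), (279, -1), (283, -5), (287, -6), (291, -6), (295, -7), (299, -7)]
row 235 [(135, -10), (139, -9), (143, -9), (147, -7), (151, -2), (155, 1), (159, 4), (163, 5), (167, 5), (171, 5), (230, 4), (234, 3), (238, 3), (242, 3), (246, 1), (250, -4), (254, -10), (258, -13), (262, -14), (266, -15)]
stilt centre z.03 scene px [260.86697061 257.71526206] tcp [260.24712843 256.43093931]
```

Run:
```python
import pickle,cv2,numpy as np
ims,M=pickle.load(open('m.pkl','rb'))
A=cv2.resize(ims['scene'][243:275,245:271],(400,492),interpolation=cv2.INTER_CUBIC)   # small, 15.4x
B=cv2.resize(ims['top'][170:202,285:311],(400,492),interpolation=cv2.INTER_CUBIC)
cv2.imwrite('pics/z.png',cv2.convertScaleAbs(np.hstack([A,B]),alpha=2,beta=-80))
```

```text
(no output)
```

View pics/z.png

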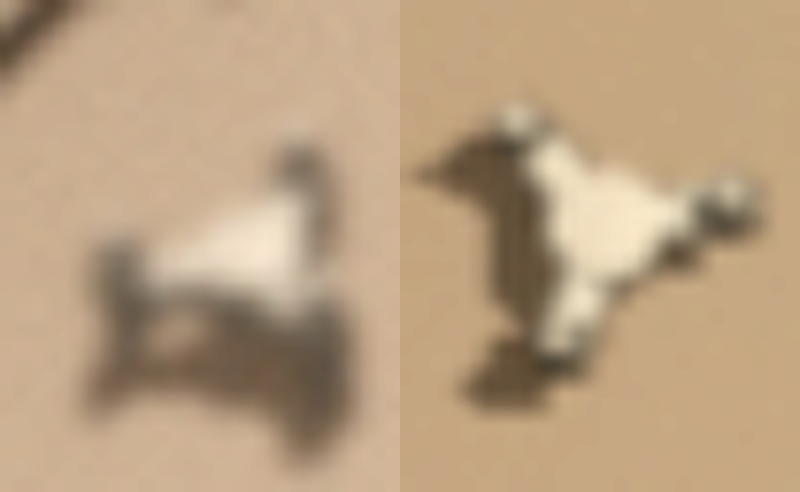

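The three tip centroids put the small stilt at about (.608,-.043), so I correct slightly and lower.

```bash
python3 -m inch '.001 -.0015 .006 0 0 0;.001 -.0015 .01 0 0 0;.001 -.0015 .013 0 0 0;.001 -.0015 .015 0 0 0;.001 -.0015 .015 0 0 0;.001 -.0015 .015 0 0 0'
```

```text
clock: 8.38
eef_pos: [0.6078, -0.0425, 0.0584]
ee_rot: [0.0, 0.707, 0.707, 0.0]
contact_force: [0.3, 0.4, -1.2]
width: 0.0468
grip_force: 61.9
```

```bash
python3 -m inch '0 0 .001 0 0 0;0 0 .001 0 0 0'
python3 -m inch '0 0 .001 0 0 0;0 0 .001 0 0 0'
```

```text
clock: 8.62
eef_pos: [0.6079, -0.0425, 0.0576]
ee_rot: [0.0, 0.707, 0.707, 0.0]
contact_force: [0.5, -0.7, 0.1]
width: 0.0462
grip_force: 62.1
clock: 8.88
eef_pos: [0.608, -0.0425, 0.0574]
ee_rot: [0.0, 0.707, 0.707, 0.0]
contact_force: [-2.1, -0.0, 6.1]
width: 0.0467
grip_force: 62.7
```

Contact shows at 6 N with the foot on the points. I release, rise and look.

```bash
python3 -m inch '0 0 0 0 0 0;0 0 0 0 0 0;0 0 0 0 0 0;0 0 0 0 0 0;0 0 0 0 0 0;0 0 0 0 0 0' .085
python3 -m inch '0 0 -.02 0 0 0;0 0 -.05 0 0 0;0 0 -.1 0 0 0;0 0 -.13 0 0 0;-.05 0 -.14 0 0 0;-.1 0 -.14 0 0 0;-.15 0 -.14 0 0 0;-.2 0 -.14 0 0 0;-.25 0 -.14 0 0 0;-.25 0 -.14 0 0 0'
python3 - <<'E'
from loc import *
p=[.608,-.043]; ims={c:eyes.snapshot(c) for c in('scene','top')}
for z in(.03,): print(locate(ims,'tumbler',p,z))
cr=lambda c:cv2.resize(cv2.getRectSubPix(ims[c],(80,96),tuple(map(float,proj([[*p,.06]],c)[0]))),(400,480),interpolation=cv2.INTER_CUBIC)
cv2.imwrite('pics/l3.png',np.hstack([cr('scene'),cr('top')]))
E
python3 go.py .597 -.2933 .20
```

```text
clock: 9.62
eef_pos: [0.6077, -0.0425, 0.0563]
ee_rot: [0.0, 0.707, 0.707, -0.0]
contact_force: [-0.8, -0.2, -0.2]
width: 0.0849
grip_force: 0.0
clock: 10.88
eef_pos: [0.6065, -0.2991, 0.1973]
ee_rot: [0.001, 0.71, 0.704, -0.001]
contact_force: [-0.4, 0.3, 0.5]
width: 0.0848
grip_force: 0.0
{'scene': (array([ 0.6074, -0.043 ]), np.float64(0.161)), 'top': (array([ 0.6049, -0.0446]), np.float64(0.188))}
shift [-0.0007 -0.011  -0.0026] turn [ 0.0012 -0.0003  0.    ] pos [ 0.608  -0.2926  0.1974] F [0.5 1.6 0.1] w 0.0849 t 10.975
```

View pics/l3.png

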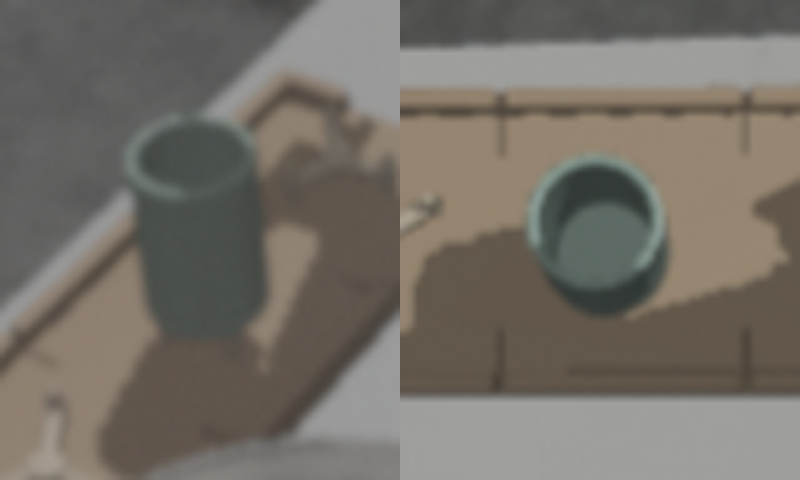

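The tumbler stands upright on the small stilt; its rim centre sits where expected, within about 2 mm. Next the bottle.

```bash
python3 -m inch '-.0007 -.011 0 0 0 0;-.0007 -.011 .04 0 0 0;-.0007 -.011 .08 0 0 0;-.0007 -.011 .12 0 0 0;-.0007 -.011 .15 0 0 0;-.0007 -.011 .158 0 0 0;-.0007 -.011 .158 0 0 0'
python3 go.py .597 -.2933 .039
python3 -m inch '0 0 0 0 0 0;0 0 0 0 0 0;0 0 0 0 0 0;0 0 0 0 0 0;0 0 0 0 0 0;0 0 0 0 0 0;0 0 0 0 0 0;0 0 0 0 0 0' .03
python3 go.py .6137 .0512 .20
```

```text
clock: 11.85
eef_pos: [0.5972, -0.2925, 0.039]
ee_rot: [0.0, 0.706, 0.708, 0.0]
contact_force: [0.2, -0.2, -0.1]
width: 0.0849
grip_force: 0.0
shift [-0.0008 -0.0002 -0.    ] turn [ 0.0004 -0.0001  0.0022] pos [ 0.5972 -0.2925  0.039 ] F [ 0.2 -0.2 -0.1] w 0.0849 t 11.85
clock: 12.85
eef_pos: [0.5975, -0.2936, 0.0398]
ee_rot: [0.001, 0.707, 0.707, 0.0]
contact_force: [-0.9, 0.2, 6.2]
width: 0.0424
grip_force: 62.7
shift [ 0.3446  0.0167 -0.1605] turn [0.0012 0.001  0.0008] pos [ 0.5975 -0.2936  0.0398] F [-0.9  0.2  6.2] w 0.0424 t 12.85
```

```bash
python3 -m inch '0 0 -.03 0 0 0;0 0 -.07 0 0 0;0 0 -.11 0 0 0;0 0 -.14 0 0 0;.03 .001 -.15 0 0 0;.07 .003 -.15 0 0 0;.11 .005 -.15 0 0 0;.15 .007 -.15 0 0 0;.19 .009 -.15 0 0 0;.23 .011 -.15 0 0 0;.27 .013 -.15 0 0 0;.31 .015 -.15 0 0 0;.335 .0165 -.15 0 0 0;.3446 .0167 -.15 0 0 0;.3446 .0167 -.15 0 0 0;.3446 .0167 -.15 0 0 0'
python3 go.py .6137 .0512 .0898
```

```text
clock: 14.85
eef_pos: [0.6133, 0.0493, 0.188]
ee_rot: [0.0, 0.708, 0.707, -0.001]
contact_force: [-0.8, -0.7, -1.8]
width: 0.0421
grip_force: 62.1
shift [0.002  0.0004 0.0982] turn [-0.0004  0.0013 -0.0014] pos [0.6133 0.0493 0.188 ] F [-0.8 -0.7 -1.8] w 0.0421 t 14.85
```

```bash
python3 -m inch '.002 0 .03 0 0 0;.002 0 .06 0 0 0;.002 0 .08 0 0 0;.002 0 .092 0 0 0;.002 0 .098 0 0 0;.002 0 .098 0 0 0;.002 0 .098 0 0 0'
python3 look.py bottle .05 l4; python3 go.py .6137 .0512 .0713
```

```text
clock: 15.72
eef_pos: [0.6139, 0.0536, 0.0912]
ee_rot: [0.001, 0.707, 0.707, 0.001]
contact_force: [-0.3, 0.2, -2.6]
width: 0.0424
grip_force: 62.1
tcp [0.6139 0.0536]
{'scene': (array([0.6173, 0.0547]), np.float64(0.198)), 'top': (array([0.6141, 0.0455]), np.float64(0.763))}
shift [-0.0023 -0.0002  0.0198] turn [ 0.0016 -0.      0.0011] pos [0.6138 0.0535 0.0911] F [-0.2  0.4 -2.5] w 0.0424 t 15.825
```

View pics/l4.png

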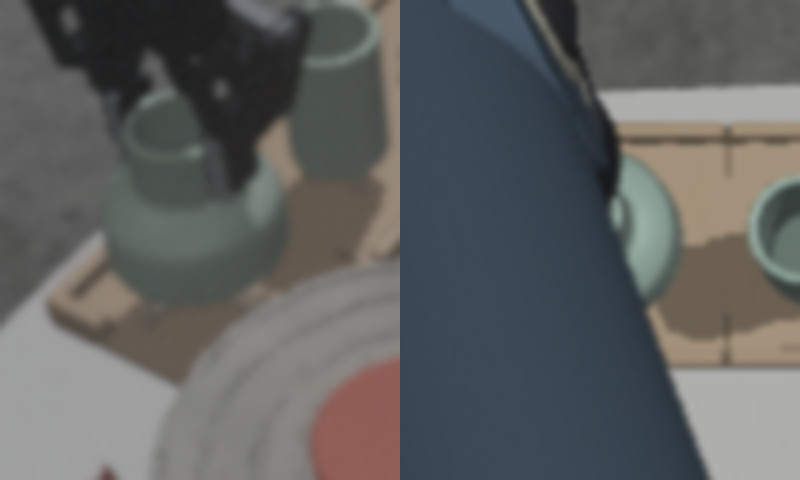

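The bottle hangs over the large stilt; in the top view its body edge is at about (680,230). I make a small correction and lower.

```bash
python3 -m inch '-.0015 -.0013 .008 0 0 0;-.0015 -.0013 .014 0 0 0;-.0015 -.0013 .018 0 0 0;-.0015 -.0013 .0195 0 0 0;-.0015 -.0013 .0195 0 0 0;-.0015 -.0013 .0195 0 0 0'
python3 -m inch '0 0 .001 0 0 0;0 0 .001 0 0 0;0 0 .001 0 0 0'
```

```text
clock: 16.58
eef_pos: [0.6122, 0.052, 0.071]
ee_rot: [0.0, 0.707, 0.707, 0.0]
contact_force: [-0.1, 0.0, -1.1]
width: 0.042
grip_force: 62.1
clock: 16.95
eef_pos: [0.612, 0.0519, 0.0699]
ee_rot: [0.0, 0.707, 0.707, 0.0]
contact_force: [1.1, 0.3, -2.6]
width: 0.0422
grip_force: 62.1
```

```bash
python3 -m inch '0 0 .001 0 0 0;0 0 .001 0 0 0;0 0 .001 0 0 0'
```

```text
clock: 17.32
eef_pos: [0.6121, 0.052, 0.0696]
ee_rot: [0.0, 0.707, 0.707, 0.0]
contact_force: [-2.4, 0.1, 6.0]
width: 0.042
grip_force: 63.1
```

```bash
python3 -m inch '0 0 0 0 0 0;0 0 0 0 0 0;0 0 0 0 0 0;0 0 0 0 0 0;0 0 0 0 0 0;0 0 0 0 0 0' .085
python3 -m inch '0 0 -.02 0 0 0;0 0 -.05 0 0 0;0 0 -.1 0 0 0;0 0 -.13 0 0 0;-.03 -.04 -.13 0 0 0;-.06 -.08 -.13 0 0 0;-.09 -.12 -.13 0 0 0;-.1055 -.147 -.13 0 0 0;-.1055 -.147 -.13 0 0 0;-.1055 -.147 -.13 0 0 0'
python3 go.py .465 -.0535 .024
```

```text
clock: 18.08
eef_pos: [0.612, 0.052, 0.0688]
ee_rot: [0.0, 0.707, 0.708, 0.0]
contact_force: [-0.5, 0.4, 0.9]
width: 0.0851
grip_force: 0.0
clock: 19.32
eef_pos: [0.4662, -0.0532, 0.2]
ee_rot: [0.001, 0.707, 0.708, 0.001]
contact_force: [-0.3, 0.4, -0.0]
width: 0.0853
grip_force: 0.0
shift [-0.0002 -0.0017  0.176 ] turn [0.0027 0.0001 0.0016] pos [ 0.4662 -0.0532  0.2   ] F [-0.3  0.4 -0. ] w 0.0853 t 19.325
```

```bash
python3 -m inch '0 -.0015 .04 0 0 0;0 -.0015 .08 0 0 0;0 -.0015 .12 0 0 0;0 -.0015 .155 0 0 0;0 -.0015 .17 0 0 0;0 -.0015 .176 0 0 0;0 -.0015 .176 0 0 0'
python3 -m inch '0 0 0 0 0 0;0 0 0 0 0 0;0 0 0 0 0 0;0 0 0 0 0 0;0 0 0 0 0 0;0 0 0 0 0 0;0 0 0 0 0 0' .04
python3 go.py .612 -.1475 .12
```

```text
clock: 20.2
eef_pos: [0.4645, -0.0535, 0.0234]
ee_rot: [0.001, 0.707, 0.708, 0.0]
contact_force: [0.3, -0.2, 0.2]
width: 0.085
grip_force: 0.0
clock: 21.08
eef_pos: [0.4645, -0.0539, 0.0241]
ee_rot: [0.001, 0.707, 0.707, 0.001]
contact_force: [-0.9, 0.9, 5.3]
width: 0.0597
grip_force: 64.8
shift [-0.0937  0.1477 -0.0955] turn [0.0023 0.0006 0.0006] pos [ 0.4645 -0.0539  0.0241] F [-0.9  0.9  5.3] w 0.0597 t 21.075
```

```bash
python3 -m inch '0 0 -.03 0 0 0;0 0 -.07 0 0 0;0 0 -.096 0 0 0;-.025 .03 -.096 0 0 0;-.05 .06 -.096 0 0 0;-.075 .09 -.096 0 0 0;-.094 .12 -.096 0 0 0;-.094 .14 -.096 0 0 0;-.094 .147 -.096 0 0 0;-.094 .147 -.096 0 0 0;-.094 .147 -.096 0 0 0;-.094 .147 -.096 0 0 0'
python3 go.py .612 -.1475 .0715
```

```text
clock: 22.58
eef_pos: [0.61, -0.1475, 0.119]
ee_rot: [-0.0, 0.707, 0.708, -0.0]
contact_force: [-0.7, 0.8, -2.1]
width: 0.0592
grip_force: 65.8
shift [0.0001 0.002  0.0475] turn [-0.0004  0.0003  0.0012] pos [ 0.61   -0.1475  0.119 ] F [-0.7  0.8 -2.1] w 0.0592 t 22.575
```

```bash
python3 -m inch '0 .001 .02 0 0 0;0 .001 .035 0 0 0;0 .001 .045 0 0 0;0 .001 .0475 0 0 0;0 .001 .0475 0 0 0;0 .001 .0475 0 0 0'
python3 look.py jar .047 l5; python3 go.py .612 -.1475 .055
```

```text
clock: 23.32
eef_pos: [0.6122, -0.1477, 0.0719]
ee_rot: [0.001, 0.707, 0.707, 0.0]
contact_force: [0.1, -0.2, -2.3]
width: 0.0594
grip_force: 65.8
tcp [ 0.6122 -0.1477]
{'scene': (array([ 0.6148, -0.1482]), np.float64(0.148)), 'top': (array([ 0.6149, -0.1334]), np.float64(0.59))}
shift [ 0.0002 -0.0001  0.0169] turn [0.001  0.0003 0.0009] pos [ 0.6121 -0.1477  0.0719] F [ 0.3  0.2 -1.1] w 0.0597 t 23.425
```

View pics/l5.png

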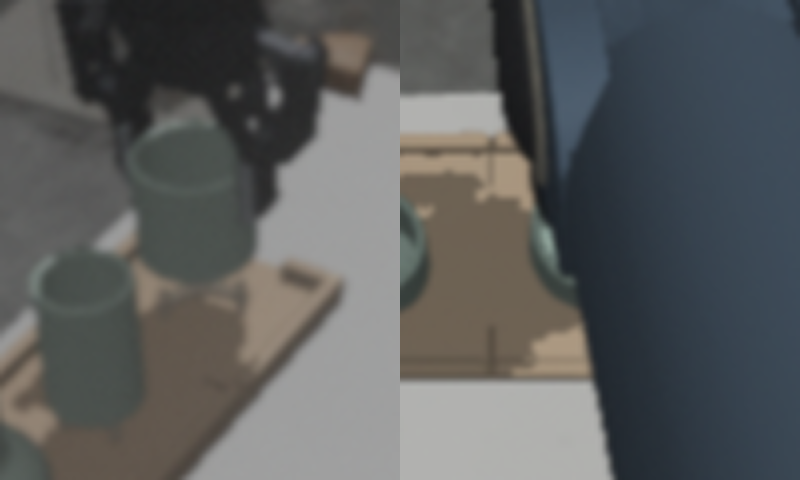

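The jar hangs over the medium stilt, with the stilt's legs peeking out below at crop (165–245,295), roughly centred. I lower it.

```bash
python3 -m inch '.001 -.001 .007 0 0 0;.001 -.001 .012 0 0 0;.001 -.001 .015 0 0 0;.001 -.001 .017 0 0 0;.001 -.001 .017 0 0 0;.001 -.001 .017 0 0 0'
python3 -m inch '0 0 .001 0 0 0;0 0 .001 0 0 0;0 0 .001 0 0 0'
```

```text
clock: 24.18
eef_pos: [0.6108, -0.1466, 0.0544]
ee_rot: [0.0, 0.707, 0.707, 0.0]
contact_force: [0.1, -0.7, -2.1]
width: 0.0595
grip_force: 66.0
clock: 24.55
eef_pos: [0.611, -0.1467, 0.0539]
ee_rot: [0.0, 0.707, 0.707, 0.0]
contact_force: [-1.8, 1.1, 5.1]
width: 0.0596
grip_force: 66.3
```

Contact at 5 N. I release, rise, retreat to the right and check.

```bash
python3 -m inch '0 0 0 0 0 0;0 0 0 0 0 0;0 0 0 0 0 0;0 0 0 0 0 0;0 0 0 0 0 0;0 0 0 0 0 0' .085
python3 -m inch '0 0 -.02 0 0 0;0 0 -.05 0 0 0;0 0 -.1 0 0 0;0 0 -.15 0 0 0;-.05 -.02 -.18 0 0 0;-.1 -.04 -.18 0 0 0;-.15 -.06 -.18 0 0 0;-.2 -.08 -.18 0 0 0;-.25 -.1 -.18 0 0 0;-.3 -.12 -.18 0 0 0;-.35 -.14 -.18 0 0 0;-.35 -.14 -.18 0 0 0;-.35 -.14 -.18 0 0 0'
python3 - <<'E'
from loc import *
ims={c:eyes.snapshot(c) for c in('scene','top')}
for k,p,z in(('tumbler',(.608,-.0425),.03),('jar',(.611,-.1467),.03),('bottle',(.612,.052),.03),('tumbler',(.4147,-.17),0),('jar',(.39,-.276),0)): print(k,p,locate(ims,k,p,z))
A=cv2.resize(ims['scene'][195:305,190:320],(400,338),interpolation=cv2.INTER_CUBIC)
B=cv2.resize(ims['top'][140:225,220:385],(400,206),interpolation=cv2.INTER_CUBIC)
B=cv2.copyMakeBorder(B,0,338-206,0,0,0); cv2.imwrite('pics/end.png',cv2.convertScaleAbs(np.hstack([A,B]),alpha=1.4))
E
```

```text
clock: 25.3
eef_pos: [0.6107, -0.1466, 0.0533]
ee_rot: [0.0, 0.707, 0.707, 0.0]
contact_force: [0.5, -0.7, 0.6]
width: 0.0849
grip_force: 0.0
clock: 26.92
eef_pos: [0.4716, -0.496, 0.2344]
ee_rot: [0.0, 0.707, 0.708, 0.001]
contact_force: [0.2, 0.2, -0.0]
width: 0.0851
grip_force: 0.0
tumbler (0.608, -0.0425) {'scene': (array([ 0.6065, -0.0417]), np.float64(0.155)), 'top': (array([ 0.6046, -0.0451]), np.float64(0.514))}
jar (0.611, -0.1467) {'scene': (array([ 0.6112, -0.1429]), np.float64(0.072)), 'top': (array([ 0.6086, -0.1429]), np.float64(0.329))}
bottle (0.612, 0.052) {'scene': (array([0.615 , 0.0523]), np.float64(0.156)), 'top': (array([0.6176, 0.0564]), np.float64(0.107))}
tumbler (0.4147, -0.17) {'scene': (array([ 0.4144, -0.1699]), np.float64(0.086)), 'top': (array([ 0.4148, -0.1695]), np.float64(0.051))}
jar (0.39, -0.276) {'scene': (array([ 0.3904, -0.2783]), np.float64(0.108)), 'top': (array([ 0.391 , -0.2757]), np.float64(0.138))}
```

View pics/end.png

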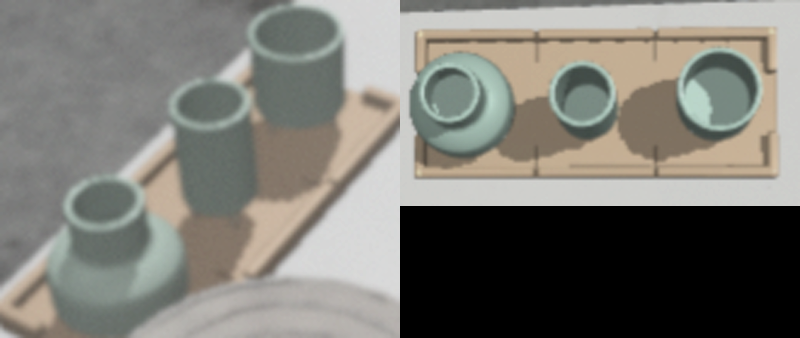

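All three stand upright on their stilts and the chipped pots are unmoved. I cross-check centring with a rim-brightness fit, which avoids the segmentation bias.

```bash
cat > rim.py <<'E'
from loc import *; from scipy.ndimage import map_coordinates as mc, gaussian_filter as gf
import pickle
def rim(im,r,z,xy,c):
    g=gf(im.sum(2).astype(float),.6)
    def cost(p,rr=r-.002):
        f=lambda q:mc(g,proj(np.c_[p[0]+q*np.cos(a),p[1]+q*np.sin(a),0*a+z],c).T[::-1],order=1).mean()
        return f(r-.008)-f(rr)
    G=[(cost((xy[0]+i,xy[1]+j)),i,j) for i in np.arange(-.012,.0121,.002) for j in np.arange(-.012,.0121,.002)]
    b=min(G); q=minimize(cost,[xy[0]+b[1],xy[1]+b[2]],method='Nelder-Mead',options=dict(initial_simplex=np.array([xy[0]+b[1],xy[1]+b[2]])+[[0,0],[.002,0],[0,.002]])); return q.x.round(4),round(q.fun)
old,_=pickle.load(open('m.pkl','rb')); new={c:eyes.snapshot(c) for c in('scene','top')}
for n,r,h,p0,p1 in(('tumbler',.024,.072,(.5,-.3586),(.608,-.0425)),('jar',.031,.058,(.4645,-.0539),(.611,-.1467)),('bottle',.022,.07,(.5975,-.2936),(.612,.052))):
    for c in new: print(n,c,'pick',p0,*rim(old[c],r,h,p0,c),'| now',p1,*rim(new[c],r,h+.03,p1,c))
E
python3 rim.py
```

```text
tumbler scene pick (0.5, -0.3586) [ 0.4988 -0.3595] -58 | now (0.608, -0.0425) [ 0.6069 -0.0429] -96
tumbler top pick (0.5, -0.3586) [ 0.4996 -0.3596] -171 | now (0.608, -0.0425) [ 0.6081 -0.0442] -149
jar scene pick (0.4645, -0.0539) [ 0.4635 -0.0508] -129 | now (0.611, -0.1467) [ 0.6095 -0.1432] -94
jar top pick (0.4645, -0.0539) [ 0.4638 -0.0501] -111 | now (0.611, -0.1467) [ 0.611  -0.1444] -127
bottle scene pick (0.5975, -0.2936) [ 0.595  -0.2917] -61 | now (0.612, 0.052) [0.6112 0.0537] -113
bottle top pick (0.5975, -0.2936) [ 0.5967 -0.2929] -153 | now (0.612, 0.052) [0.6127 0.0522] -118
```

The rim fits agree between cameras. The tumbler and bottle are within about 3 mm of their stilts, but the jar sits about 5 mm off (roughly -2.5 mm in x, +4.3 mm in y). There is time, so I regrasp and re-centre it.

```bash
python3 go.py .611 -.144 .2
python3 -m inch '.05 .02 0 0 0 0;.1 .04 0 0 0 0;.15 .06 0 0 0 0;.2 .08 0 0 0 0;.25 .1 .01 0 0 0;.3 .12 .03 0 0 0;.34 .135 .034 0 0 0;.352 .14 .034 0 0 0;.352 .14 .034 0 0 0;.352 .14 .034 0 0 0;.352 .14 .034 0 0 0;.352 .14 .034 0 0 0'
python3 go.py .611 -.144 .0545
```

```text
shift [0.3505 0.14   0.0341] turn [ 0.0009 -0.0001  0.004 ] pos [ 0.4723 -0.495   0.234 ] F [-0.1  0.1  0.5] w 0.0854 t 27.125
clock: 28.62
eef_pos: [0.6104, -0.1459, 0.1994]
ee_rot: [0.0, 0.707, 0.707, -0.0]
contact_force: [-0.4, -0.2, -0.4]
width: 0.0852
grip_force: 0.0
shift [0.002  0.0006 0.1449] turn [ 0.      0.0005 -0.0009] pos [ 0.6104 -0.1459  0.1994] F [-0.4 -0.2 -0.4] w 0.0852 t 28.625
```

```bash
python3 -m inch '.001 0 .04 0 0 0;.001 0 .08 0 0 0;.001 0 .12 0 0 0;.001 0 .138 0 0 0;.001 0 .145 0 0 0;.001 0 .145 0 0 0;.001 0 .145 0 0 0'
python3 -m inch '0 0 0 0 0 0;0 0 0 0 0 0;0 0 0 0 0 0;0 0 0 0 0 0;0 0 0 0 0 0;0 0 0 0 0 0;0 0 0 0 0 0' .04
python3 -m inch '0 0 -.004 0 0 0;0 0 -.008 0 0 0;0 0 -.008 0 0 0;-.002 .0012 -.008 0 0 0;-.0043 .0025 -.008 0 0 0;-.0043 .0025 -.008 0 0 0;-.0043 .0025 -.008 0 0 0'
```

```text
clock: 29.5
eef_pos: [0.6118, -0.1438, 0.0559]
ee_rot: [0.001, 0.707, 0.707, 0.001]
contact_force: [0.0, -0.3, 0.4]
width: 0.0849
grip_force: 0.0
clock: 30.38
eef_pos: [0.6111, -0.1437, 0.0555]
ee_rot: [0.001, 0.707, 0.707, 0.0]
contact_force: [-1.9, 0.4, 5.7]
width: 0.0594
grip_force: 63.2
clock: 31.25
eef_pos: [0.6132, -0.1479, 0.0622]
ee_rot: [-0.0, 0.707, 0.707, -0.0]
contact_force: [0.2, 0.1, -1.4]
width: 0.0595
grip_force: 64.7
```

```bash
python3 -m inch '0 0 .003 0 0 0;0 0 .005 0 0 0;0 0 .006 0 0 0;0 0 .006 0 0 0;0 0 .006 0 0 0'
python3 -m inch '0 0 .001 0 0 0;0 0 .001 0 0 0;0 0 .001 0 0 0'
```

```text
clock: 31.88
eef_pos: [0.6133, -0.1479, 0.0564]
ee_rot: [0.0, 0.707, 0.707, 0.0]
contact_force: [-0.3, -0.4, -1.8]
width: 0.0592
grip_force: 64.7
clock: 32.25
eef_pos: [0.6134, -0.1479, 0.0557]
ee_rot: [0.0, 0.707, 0.707, 0.0]
contact_force: [-0.1, 0.6, 0.9]
width: 0.0591
grip_force: 64.9
```

```bash
python3 -m inch '0 0 .0007 0 0 0;0 0 .0007 0 0 0'
python3 -m inch '0 0 0 0 0 0;0 0 0 0 0 0;0 0 0 0 0 0;0 0 0 0 0 0;0 0 0 0 0 0;0 0 0 0 0 0' .085
python3 -m inch '0 0 -.02 0 0 0;0 0 -.05 0 0 0;0 0 -.1 0 0 0;0 0 -.15 0 0 0;-.05 -.02 -.18 0 0 0;-.1 -.04 -.18 0 0 0;-.15 -.06 -.18 0 0 0;-.2 -.08 -.18 0 0 0;-.25 -.1 -.18 0 0 0;-.3 -.12 -.18 0 0 0;-.35 -.14 -.18 0 0 0;-.35 -.14 -.18 0 0 0;-.35 -.14 -.18 0 0 0;-.35 -.14 -.18 0 0 0'
sed -i 's/(.611,-.1467)/(.6125,-.148)/' rim.py; python3 rim.py
python3 - <<'E'
from loc import *
ims={c:eyes.snapshot(c) for c in('scene','top')}
A=cv2.resize(ims['scene'][195:305,190:320],(400,338),interpolation=cv2.INTER_CUBIC)
B=cv2.resize(ims['top'][140:280,220:400],(400,311),interpolation=cv2.INTER_CUBIC)
B=cv2.copyMakeBorder(B,0,27,0,0,0); cv2.imwrite('pics/end2.png',cv2.convertScaleAbs(np.hstack([A,B]),alpha=1.4))
E
```

```text
clock: 32.5
eef_pos: [0.6135, -0.1479, 0.0555]
ee_rot: [0.0, 0.707, 0.707, 0.0]
contact_force: [-1.3, 0.8, 4.8]
width: 0.0594
grip_force: 65.4
clock: 33.25
eef_pos: [0.6132, -0.1479, 0.0546]
ee_rot: [0.0, 0.707, 0.707, 0.0]
contact_force: [-0.8, 0.2, -0.6]
width: 0.0851
grip_force: 0.0
clock: 35.0
eef_pos: [0.475, -0.4961, 0.2355]
ee_rot: [0.0, 0.706, 0.709, 0.001]
contact_force: [0.4, -0.5, 0.5]
width: 0.085
grip_force: 0.0
tumbler scene pick (0.5, -0.3586) [ 0.4988 -0.3595] -58 | now (0.608, -0.0425) [ 0.6069 -0.0429] -97
tumbler top pick (0.5, -0.3586) [ 0.4996 -0.3596] -171 | now (0.608, -0.0425) [ 0.6081 -0.0442] -149
jar scene pick (0.4645, -0.0539) [ 0.4635 -0.0508] -129 | now (0.6125, -0.148) [ 0.6117 -0.1473] -93
jar top pick (0.4645, -0.0539) [ 0.4638 -0.0501] -111 | now (0.6125, -0.148) [ 0.6136 -0.1485] -123
bottle scene pick (0.5975, -0.2936) [ 0.595  -0.2917] -61 | now (0.612, 0.052) [0.6112 0.0537] -113
bottle top pick (0.5975, -0.2936) [ 0.5967 -0.2929] -153 | now (0.612, 0.052) [0.6127 0.0522] -118
```

View pics/end2.png

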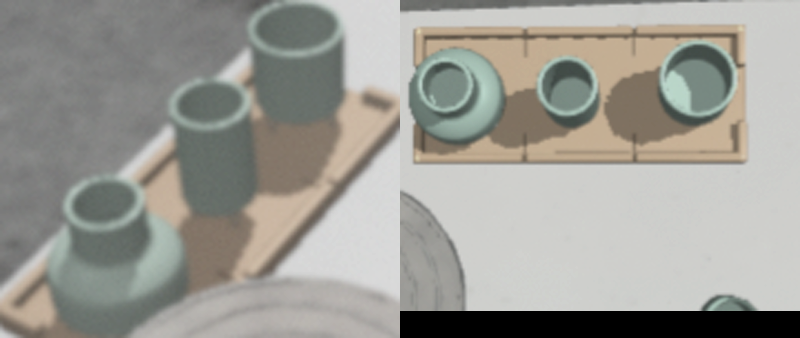

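All three pots stand upright and centred in the tray, and the robot is clear. I hand the job in.

```bash
python3 -c "
from plant import env
print(env.close_job())"
```

```text
the job is handed in; nothing more can be done
None
```

I handed the job in at about 35 s with the tumbler, jar and bottle upright on the small, medium and large stilts, each within about 3 mm of centre by my camera estimate and the chipped pots left in place; the hand-in returned no verdict.

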